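# Slide a sample carrier home in a bench reader

## Task

Take the sample carrier with the blue tab off the steel tray and slide it, nose first, into the slot of the white bench reader until it comes up solid against the hidden stop inside, then let go of it so that it stays fully home. A light drag on the way in is normal and is not the stop; go gently, the reader must never be loaded with more than 20 newtons. Leave the other carriers and the two vials alone.

Things in the scene. Friction and masses are not known exactly. Their poses are not given: they have to be found in the camera images.
- blue_carrier: Carrier to load: flat grey bar 120 long (x), 30 wide (y), 12 thick, 50 to 100 g, upright blue grip tab near its tail, paper strip with red dot on the front half. Origin: centre of the underside; +x to the nose, z up. It lies flat, tab up, on the tray, one of three, its heading within about 0.8 rad of the slot's +x.
- carrier_tab (a point): Point on the blue carrier's grip tab, 44 behind the carrier's origin and 30 above its underside. The tab is 26 long (x), 12 thick (y, grip it across this) and 30 tall, from 12 to 42 above the underside. Axes as the carrier's.
- carrier_nose (a point): Centre of the front (nose) face of the blue carrier, 60 ahead of its origin and 6 above its underside; axes as the carrier's.
- reader: White bench reader, fixed: housing 180 long (x), 140 wide (y), 62 tall, dark display with green pane on top. The housing runs from own x = -80 (front face, with the slot) to x = +100 about the origin, which lies on the bench, y centred; own +x is the way the carrier slides in, z up. More than 20 N in all on the reader or anything inside it damages it.
- slot_mouth (a point): Mouth of the slot: on the front face of the reader, on the slot's centre line, at the slot floor's height, 15 above the bench; axes as the reader's, +x the way in. The slot is 32.5 wide (y) and 14 high, level, square-edged.
- tongue (a point): Middle of the top of the grey loading tongue before the slot: 105 long (x), 70 wide, ending at the mouth, level with the slot floor, 15 above the bench. Two blue guide rails, 8 tall, stand on its last 37 before the mouth; the way between them narrows from about 51 wide to about slot width. Axes as the reader's.
- slot_inside (a point): Point on the slot floor 40 behind the mouth. The hidden rigid stop faces the mouth somewhere from here to 34 deeper, set anew each time, never shown: only felt, as force rising sharply. Before it a sprung shoe rubs on the carrier's top: drag of about 1 to 6 N, beginning 15 to 28 behind the mouth and going on from there. Home, the tail sticks out 46 to 80, tab outside.
- tray: Fixed stainless tray 250 x 160, floor 8 above the bench, lip 5 higher; three carriers lie side by side on it about 76 apart, in any order. Origin: centre of the underside.
- yellow_carrier: Same carrier with a yellow tab, to be left where it is. Same frame as the blue one.
- red_carrier: Same carrier with a red tab, to be left where it is. Same frame as the blue one.
- vial: Clear vial with aluminium cap, 24 across and 45 tall, standing between tray and reader on their far side from the robot; leave alone. Origin: centre of the underside.
- vial2: Glass vial with red cap, 24 across and 45 tall, standing between tray and reader on the robot's side; leave alone. Origin: centre of the underside.
Mind the look-alikes: they are no part of the job. What is shaped like the blue_carrier but purple is not meant.

How it is judged:
On the way:
1. the nose of the blue carrier is inside the slot, 8 mm or more past the mouth (x of carrier_nose in the frame of slot_mouth above 0.008 m and y of carrier_nose in the frame of slot_mouth between -0.003 and 0.003 m and z of carrier_nose in the frame of slot_mouth between 0.002 and 0.01 m), for 0.1 s.
At the end, for the whole second after the job is handed in: The blue carrier rests in the reader's slot, flat and in line (within 0.08 rad), its nose within 2 mm of the hidden stop, at rest and released (distance between carrier_nose and stop_face below 0.003 m and x of carrier_nose in the frame of stop_face above -0.002 m and angle between the x axis of blue_carrier and the x axis of reader, either way round below 0.08 rad and angle between blue_carrier's own z axis and vertical below 0.08 rad and linear speed of blue_carrier below 0.01 m/s); the robot touches nothing.
It fails at once if the reader (slot, shoe or stop) is loaded with more than 20 N (contact force between anything else and reader above 20 N).
It fails at once if another carrier is moved by more than 15 mm (distance of any of yellow_carrier, red_carrier from where it was at the start of the episode above 0.015 m).
It fails at once if a vial is moved by more than 20 mm (distance of any of vial, vial2 from where it was at the start of the episode above 0.02 m).
It also fails if it takes over 48 s, if anything falls off the work surface, if the arm or the gripper's body presses on something with over 40 N, if the wrist force passes 120 N, or if a joint passes its speed limit or range.

## Robot

A 7-joint arm with a two-finger parallel gripper is mounted at the origin on the work surface. World frame = base frame: x ahead of the robot, y to its left, z up, the work surface at z = 0. Lengths are in m, angles in rad, forces in N, time in s.
With the tool pointing down it reaches from about 0.425 to 0.925 m from the base axis. Payload 6.8 kg.
Tool frame: the origin (TCP) lies on the mounting face of the last link; the fingertips stand 173 mm ahead of it and the grasp point (between the pads) lies 155 mm ahead of it; z points along the fingers, y is the line along which they close (so a half turn about z gives the same grasp; the last joint's range is limited). The gripper opens to 85 mm and grips with 20 to 120 N. Pads are 22 mm wide; open, the fingers measure 114 mm over their backs; the gripper's body (76 mm by 85 mm) begins 54 mm behind the grasp point. The pads swing forward as they close: fully open they stand 13 mm farther back than shut.
Start: joints at [1.041, 0.477, 0.022, 1.555, -0.011, 1.109, -0.083], TCP at [0.276, -0.616, 0.405] pointing down, gripper open.
Joint ranges: [-2.96, 2.96], [-0.34, 2.1], [-1.41, 1.46], [0.24, 2.44], [-1.37, 4.51], [0.17, 1.92], [-2.96, 2.96]. Speed limits (rad/s): [2.39, 2.39, 3.14, 3.14, 3.14, 3.14, 3.14].

## Interface

Orientations are given as a rotation vector (axis times angle).
In Python, from bench import r gives the robot as it stands.
- The arm moves only by the tool arm_command, never from a script. Its argument "plan" is a list of rows, each an object of numbers: "claw": the closure, from 0 (fully open) to 1 (shut); "tx", "ty", "tz": the shift along the tool's x, y, z in m; "ax", "ay", "az": the turn, a rotation vector about the tool's x, y, z in degrees. A call has exactly 10 rows; each row shifts and turns the commanded pose from where the row before left it, along the tool's axes as they then stand; what a row does not reach is not made up. A row lasts 1/12 s, in which the tool goes at most 41.7 mm and 7.16 degrees, less where a joint would pass 70% of its speed; a pose out of reach is approached as far as the arm can. A call is refused whole if a number of a shift passes 0.0417 or a number of a turn 7.16, either way. A call with a gripper value outside its range is refused whole. The fingers move at their own pace and stop on an object; "squeeze" is the grip in N (left out, the last holds). Time passes only in rows, so rows that do not move let the fingers close, or fill a call up. It gives the time, the measured TCP pose, the force, the opening and the grip force at its end, in the units of the state.
- r.get_obs(): the state, without advancing time (a new reading comes with each control period).
- r.grab_frame(name): name is "side" or "top"; returns the picture (384x512x3 uint8, red, green, blue); there is no depth.
- r.camera_model(name): a dict with "fx", "fy", "cx", "cy" (pixels), "k1" (the pictures are not rectified: a ray, as slopes to the right and down, at radius r is drawn at 1 + k1 r^2 times it, then the intrinsics apply), "position" and "orientation" of the camera in the world. Camera axes: x right, y up, looking along -z (the intrinsics and any distortion apply to the point x, -y, -z); pixel columns grow to the right and rows downward; lengths in m; the calibration is good to about 2 mm. A picture is of the moment at which its call begins. camera_model takes no time and is no camera call.
- r.hand_in(): hands the job in; it is judged then, once.
Trained networks look in the newest picture that a camera, given by its name, has taken for a name from the list of things; names that differ only in an ending like _2 or _b are one class to them, and where a whole thing is asked for, a point or a joint stands for the part that bears it (a point fixed in the world has none). Each returns a list of dicts, best first, with "confidence" (0 to 1); they miss things now and then, are a little off and sometimes report something else, mostly with a low value. They report only what shows in the picture. A call takes as long as a camera call. They do not tell look-alikes from the thing itself.
- r.boxes_of(target, camera): "location" ([x, y, z] in m, in the coordinates of the camera as it stood for that picture, good to about 4 mm: the middle of the surface that is visible of it).
- r.tip_of(target, camera): "location" ([x, y, z] in m, in the coordinates of the camera as it stood for that picture, good to about 4 mm: a listed point, or the origin of a listed thing).
The state is a dict: "clock": time; "joints": joint angles; "qvel": joint speeds; "tau": joint torques, N m; "tcp_pos": TCP position; "orientation": TCP orientation; "contact_force": force on the tool from outside, world axes, zero at the start; "moment": the same for the moment, N m; "grip_width": finger opening in m; "gripper_force": force on a finger pad.
Only numpy, scipy, OpenCV 4.12 (cv2) and the standard library are available. Lean on these libraries where they do the work, as an engineer would, in place of code of your own. Each camera call takes 0.05 s, during which the arm holds its last target. There are 200 camera calls.

## Working session

There is one attempt and no reset: what is moved stays moved. The work goes in short steps, Python scripts to look and compute and a tool call to move; the robot and the scene stay as the last step left them, time stands still between calls to the robot, and variables do not carry over. Pictures are saved under pics/ and viewed, at most 10 in all, crops included, and the job is handed in when it is done.

Besides the shell and the picture viewer there is one more tool, called after "Call:" as a command line: name --argument value ..., lists and objects as JSON in quotes. arm_command: Moves the arm, as the interface text tells. Its arguments: {"type":"object","properties":{"plan":{"type":"array","items":{"type":"object","properties":{"claw":{"type":"number"},"tx":{"type":"number"},"ty":{"type":"number"},"tz":{"type":"number"},"ax":{"type":"number"},"ay":{"type":"number"},"az":{"type":"number"}}}},"squeeze":{"type":"number"}},"required":["plan"]}

```bash
mkdir -p pics; cat > h.py <<'E'
import numpy as np, cv2
from scipy.spatial.transform import Rotation as R
from bench import r
def cam(n):
    c=r.camera_model(n); o=np.array(c['orientation'],float)
    M=R.from_rotvec(o).as_matrix() if o.size==3 else (o if o.shape==(3,3) else R.from_quat(o).as_matrix())
    return c,M,np.array(c['position'])
def w(n,p): c,M,t=cam(n); return M@np.array(p)+t
def pix(n,P):
    c,M,t=cam(n); q=M.T@(np.array(P)-t); x,y=q[0]/-q[2],-q[1]/-q[2]; s=1+c['k1']*(x*x+y*y)
    return c['fx']*x*s+c['cx'],c['fy']*y*s+c['cy']
def ray(n,u,v,z):
    c,M,t=cam(n)
    K=np.array([[c['fx'],0,c['cx']],[0,c['fy'],c['cy']],[0,0,1.]])
    x,y=cv2.undistortPoints(np.array([[[u,v]]],float),K,np.array([c['k1'],0,0,0.]))[0,0]
    d=M@np.array([x,-y,-1]); return t+d*(z-t[2])/d[2]
E
python3 - <<'E'
from h import *
for n in('top','side'):
    im=r.grab_frame(n); cv2.imwrite(f'pics/{n}0.png',im[:,:,::-1]); print(n,r.camera_model(n))
    for t in('blue_carrier','carrier_tab','carrier_nose','reader','slot_mouth','tongue','slot_inside','tray','yellow_carrier','red_carrier','vial','vial2'):
        for d in r.tip_of(t,n)[:2]:
            P=w(n,d['location']); print(t,round(d['confidence'],2),P.round(4),np.round(pix(n,P)))
print(r.get_obs())
E
```

```text
top {'fx': 388.6696088941761, 'fy': 388.6696088941761, 'cx': 256.86440093055535, 'cy': 191.09454087548875, 'k1': 0.008720537431545375, 'position': array([ 0.37365137, -0.05842166,  1.1481649 ]), 'orientation': array([ 0.12380651, -0.15017794, -1.56341907])}
blue_carrier 0.8 [ 0.4566 -0.2403  0.0075] [312. 231.]
blue_carrier 0.75 [ 0.4173 -0.4105 -0.0022] [370. 245.]
carrier_tab 0.86 [ 0.4706 -0.2803  0.0354] [328. 225.]
carrier_tab 0.72 [ 0.4095 -0.3685  0.0307] [359. 247.]
carrier_nose 0.93 [ 0.4455 -0.1782  0.0164] [292. 235.]
carrier_nose 0.63 [ 0.4206 -0.4723  0.0068] [392. 244.]
reader 0.62 [0.5191 0.2312 0.0019] [152. 210.]
slot_mouth 0.9 [0.4969 0.1566 0.013 ] [177. 217.]
tongue 0.65 [0.4832 0.1064 0.0135] [194. 221.]
slot_inside 0.66 [0.5071 0.1951 0.0143] [164. 213.]
tray 0.59 [ 0.5375 -0.2192 -0.0035] [304. 204.]
yellow_carrier 0.85 [ 0.6054 -0.209   0.0059] [301. 181.]
red_carrier 0.96 [ 0.5367 -0.2232  0.0069] [306. 204.]
vial 0.48 [ 7.054e-01 -6.300e-03 -7.000e-04] [234. 149.]
vial 0.41 [ 0.4555 -0.0201  0.0013] [237. 231.]
vial2 0.48 [ 7.054e-01 -6.300e-03 -7.000e-04] [
[... 1234 characters left out ...]
ray([ 1.04093073,  0.47700663,  0.02237961,  1.55539976, -0.011519  ,
        1.10928237, -0.08311091]), 'qvel': array([-1.52247943e-04, -7.77981987e-04,  1.93630168e-03, -1.81589711e-03,
        1.09622592e-03, -5.84763715e-05, -8.27980132e-04]), 'tau': array([ 4.44875541e-04, -5.96313751e+01,  1.60692394e+00, -2.81536424e+01,
        1.25285529e-02,  1.61073756e-03,  2.56251809e-06]), 'tcp_pos': array([ 0.27634908, -0.61585521,  0.40470316]), 'orientation': array([3.07198379e+00, 6.57569881e-01, 7.43789400e-05]), 'contact_force': array([ 0.33499905,  0.43802547, -0.06022099]), 'moment': array([ 0.05761825, -0.0053481 , -0.02434972]), 'gripper_force': 0.0, 'grip_width': 0.08513412825820775}
```

```bash
python3 - <<'E'
import cv2,numpy as np
a=cv2.imread('pics/top0.png');b=cv2.imread('pics/side0.png')
c=cv2.resize(a[130:290,120:420],None,fx=2.65,fy=2.65,interpolation=cv2.INTER_CUBIC)
cv2.imwrite('pics/topc.png',c)
E
```

```text
(no output)
```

View pics/topc.png

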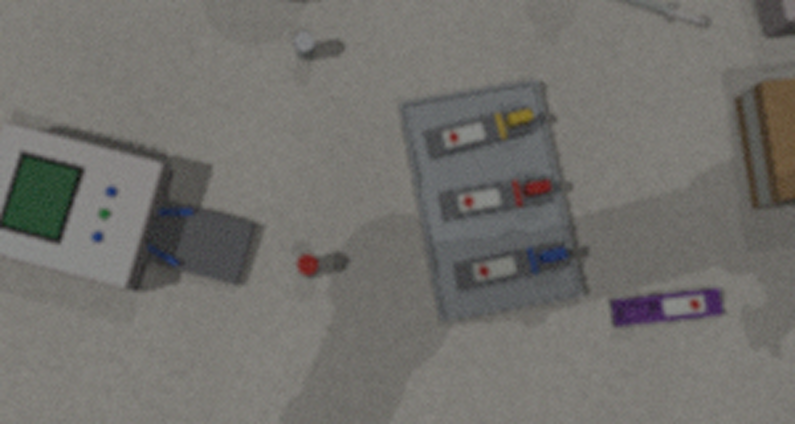

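View pics/side0.png

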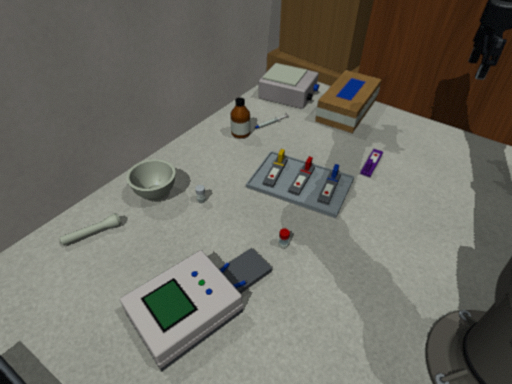

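The top crop shows the blue carrier as the nearest of the three, around full-image pixel (313,231), with its nose toward the reader. The red-capped vial is at about (236,230), the reader's tongue at about (203,221), and the purple look-alike at about (371,245) is off the tray. The side view agrees. Next I refine the measurements with repeats.

```bash
cat > m.py <<'E'
from h import *
def med(t,near,k=3,cams=('top','side')):
    out=[]
    for n in cams:
        for i in range(k):
            r.grab_frame(n)
            for d in r.tip_of(t,n):
                P=w(n,d['location'])
                if np.linalg.norm(P-near)<.04: out.append(P);break
    return out
E
python3 - <<'E'
from m import *
for t,p in dict(carrier_tab=(.468,-.282,.038),carrier_nose=(.447,-.18,.014),slot_mouth=(.498,.155,.015),tongue=(.484,.103,.015),reader=(.516,.228,0)).items():
    o=np.array(med(t,p,2)); print(t,o.mean(0).round(4),o.std(0).round(4))
im=cv2.imread('pics/top0.png'); hsv=cv2.cvtColor(im,cv2.COLOR_BGR2HSV)
# reader top: bright segmentation
m=cv2.inRange(im,(105,105,105),(255,255,255)); m[:,185:]=0; m[:165]=0; m[250:]=0
g=cv2.morphologyEx(m,cv2.MORPH_CLOSE,np.ones((25,25)))
c=max(cv2.findContours(g,0,1)[0],key=cv2.contourArea); h=cv2.approxPolyDP(cv2.convexHull(c),5,True)[:,0]
print('reader top',[(tuple(q),ray('top',*q,.062)[:2].round(4)) for q in h.astype(float)])
E
```

```text
carrier_tab [ 0.4677 -0.2798  0.0377] [0.0023 0.0015 0.0031]
carrier_nose [ 0.448  -0.1817  0.0176] [0.0007 0.0012 0.0014]
slot_mouth [0.4974 0.154  0.0157] [0.0022 0.0015 0.0008]
tongue [0.4838 0.1027 0.0156] [0.0009 0.0038 0.0023]
reader [0.516  0.2286 0.0008] [0.0026 0.0021 0.0007]
reader top [((np.float64(184.0), np.float64(165.0)), array([0.6401, 0.1321])), ((np.float64(184.0), np.float64(249.0)), array([0.4023, 0.124 ])), ((np.float64(0.0), np.float64(249.0)), array([0.4019, 0.6232])), ((np.float64(0.0), np.float64(165.0)), array([0.6369, 0.6502]))]
```

```bash
cat > arc.py <<'E'
from h import *
def arc(goal,yawgoal,N):
    o=r.get_obs(); M=R.from_rotvec(o['orientation']).as_matrix(); th=np.arctan2(M[1,0],M[0,0])
    d=np.array(goal)-o['tcp_pos']; dy=(np.radians(yawgoal)-th)/N
    # complex world: x axis e^{i th}, tool y = -i e^{i th}; step s=(sx - i sy)
    S=sum(np.exp(1j*(th+k*dy)) for k in range(N)); s=(d[0]+1j*d[1])/S
    print('pos',o['tcp_pos'].round(4),'yaw',np.degrees(th).round(2),'tilt',M[:,2].round(4),'F',np.round(o['contact_force'],2),'t',o['clock'])
    print('rows',N,'tx',s.real.round(5),'ty',(-s.imag).round(5),'tz',(-d[2]/N).round(5),'az',-np.degrees(dy).round(3))
E
python3 -c "
from arc import *
arc((.4677,-.280,.26),101.5,20)"
```

```text
pos [ 0.2764 -0.6158  0.4047] yaw 24.17 tilt [ 0.  0. -1.] F [ 0.03 -0.69  0.28] t 3.3
rows 20 tx 0.02087 ty 0.00021 tz 0.00723 az -3.867
```

Call:
arm_command --plan '[{"tx": 0.0209,"ty": 0.0002,"tz": 0.0072,"az": -3.87},{"tx": 0.0209,"ty": 0.0002,"tz": 0.0072,"az": -3.87},{"tx": 0.0209,"ty": 0.0002,"tz": 0.0072,"az": -3.87},{"tx": 0.0209,"ty": 0.0002,"tz": 0.0072,"az": -3.87},{"tx": 0.0209,"ty": 0.0002,"tz": 0.0072,"az": -3.87},{"tx": 0.0209,"ty": 0.0002,"tz": 0.0072,"az": -3.87},{"tx": 0.0209,"ty": 0.0002,"tz": 0.0072,"az": -3.87},{"tx": 0.0209,"ty": 0.0002,"tz": 0.0072,"az": -3.87},{"tx": 0.0209,"ty": 0.0002,"tz": 0.0072,"az": -3.87},{"tx": 0.0209,"ty": 0.0002,"tz": 0.0072,"az": -3.87}]'

```text
invalid input at $.plan[0]: expected keys claw, tx, ty, tz, ax, ay, az
```

Call:
arm_command --plan '[{"tx": 0.0209,"ty": 0.0002,"tz": 0.0072,"az": -3.87,"claw": 0.35},{"tx": 0.0209,"ty": 0.0002,"tz": 0.0072,"az": -3.87},{"tx": 0.0209,"ty": 0.0002,"tz": 0.0072,"az": -3.87},{"tx": 0.0209,"ty": 0.0002,"tz": 0.0072,"az": -3.87},{"tx": 0.0209,"ty": 0.0002,"tz": 0.0072,"az": -3.87},{"tx": 0.0209,"ty": 0.0002,"tz": 0.0072,"az": -3.87},{"tx": 0.0209,"ty": 0.0002,"tz": 0.0072,"az": -3.87},{"tx": 0.0209,"ty": 0.0002,"tz": 0.0072,"az": -3.87},{"tx": 0.0209,"ty": 0.0002,"tz": 0.0072,"az": -3.87},{"tx": 0.0209,"ty": 0.0002,"tz": 0.0072,"az": -3.87}]'

```text
invalid input at $.plan[0]: expected keys claw, tx, ty, tz, ax, ay, az
```

```bash
python3 -c "
from arc import *
arc((.4677,-.280,.199),101.5,9)
a=r.grab_frame('side'); b=r.grab_frame('top')
f=lambda i,x,y:cv2.resize(i[y:y+120,x:x+160],None,fx=2.5,fy=2.5,interpolation=2)
cv2.imwrite('pics/p1.png',np.hstack([f(a,260,90),f(b,250,160)])[:,:,::-1])"
```

```text
pos [ 0.2764 -0.6158  0.4047] yaw 24.17 tilt [ 0.  0. -1.] F [ 0.03 -0.69  0.28] t 3.3
rows 9 tx 0.04632 ty -0.00145 tz 0.02285 az -8.593
```

View pics/p1.png

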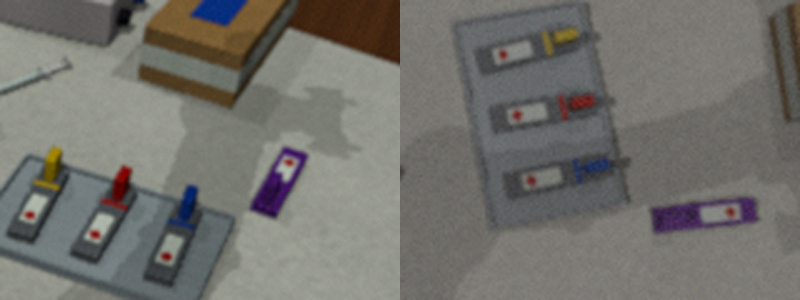

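The arm has not moved: the calls were refused because each row needs every key. The picture shows the scene as before, with the blue tab at about side pixel (335,172).

Call:
arm_command --plan '[{"claw": 0,"tx": 0.0209,"ty": 0.0002,"tz": 0.0072,"ax": 0,"ay": 0,"az": -3.87},{"claw": 0,"tx": 0.0209,"ty": 0.0002,"tz": 0.0072,"ax": 0,"ay": 0,"az": -3.87},{"claw": 0,"tx": 0.0209,"ty": 0.0002,"tz": 0.0072,"ax": 0,"ay": 0,"az": -3.87},{"claw": 0,"tx": 0.0209,"ty": 0.0002,"tz": 0.0072,"ax": 0,"ay": 0,"az": -3.87},{"claw": 0,"tx": 0.0209,"ty": 0.0002,"tz": 0.0072,"ax": 0,"ay": 0,"az": -3.87},{"claw": 0,"tx": 0.0209,"ty": 0.0002,"tz": 0.0072,"ax": 0,"ay": 0,"az": -3.87},{"claw": 0,"tx": 0.0209,"ty": 0.0002,"tz": 0.0072,"ax": 0,"ay": 0,"az": -3.87},{"claw": 0,"tx": 0.0209,"ty": 0.0002,"tz": 0.0072,"ax": 0,"ay": 0,"az": -3.87},{"claw": 0,"tx": 0.0209,"ty": 0.0002,"tz": 0.0072,"ax": 0,"ay": 0,"az": -3.87},{"claw": 0,"tx": 0.0209,"ty": 0.0002,"tz": 0.0072,"ax": 0,"ay": 0,"az": -3.87}]' --squeeze 25

```text
clock: 4.23
tcp_pos: [0.4318, -0.4804, 0.3324]
orientation: [2.677, 1.643, 0.0]
contact_force: [0.4, 0.4, 0.3]
grip_width: 0.0856
gripper_force: 0.0
```

Call:
arm_command --plan '[{"claw": 0.3,"tx": 0.0209,"ty": 0.0002,"tz": 0.0072,"ax": 0,"ay": 0,"az": -3.87},{"claw": 0.3,"tx": 0.0209,"ty": 0.0002,"tz": 0.0072,"ax": 0,"ay": 0,"az": -3.87},{"claw": 0.3,"tx": 0.0209,"ty": 0.0002,"tz": 0.0072,"ax": 0,"ay": 0,"az": -3.87},{"claw": 0.3,"tx": 0.0209,"ty": 0.0002,"tz": 0.0072,"ax": 0,"ay": 0,"az": -3.87},{"claw": 0.3,"tx": 0.0209,"ty": 0.0002,"tz": 0.0072,"ax": 0,"ay": 0,"az": -3.87},{"claw": 0.3,"tx": 0.0209,"ty": 0.0002,"tz": 0.0072,"ax": 0,"ay": 0,"az": -3.87},{"claw": 0.3,"tx": 0.0209,"ty": 0.0002,"tz": 0.0072,"ax": 0,"ay": 0,"az": -3.87},{"claw": 0.3,"tx": 0.0209,"ty": 0.0002,"tz": 0.0072,"ax": 0,"ay": 0,"az": -3.87},{"claw": 0.3,"tx": 0.0209,"ty": 0.0002,"tz": 0.0072,"ax": 0,"ay": 0,"az": -3.87},{"claw": 0.3,"tx": 0.0209,"ty": 0.0002,"tz": 0.0072,"ax": 0,"ay": 0,"az": -3.87}]'

```text
clock: 5.07
tcp_pos: [0.4677, -0.2778, 0.2604]
orientation: [1.979, 2.439, 0.001]
contact_force: [0.2, 0.1, 0.2]
grip_width: 0.0597
gripper_force: 0.0
```

```bash
python3 -c "
from arc import *
a=r.grab_frame('side'); b=r.grab_frame('top')
for n in('side','top'):
  for d in r.tip_of('carrier_tab',n)[:1]: print(w(n,d['location']))
arc((.4677,-.280,.199),101.5,9)
f=lambda i,x,y:cv2.resize(i[y:y+120,x:x+160],None,fx=2.5,fy=2.5,interpolation=2)
cv2.imwrite('pics/p2.png',np.hstack([f(a,260,90),f(b,250,160)])[:,:,::-1])"
```

```text
[ 0.46386041 -0.28216421  0.04231012]
[ 0.46869907 -0.27950029  0.03524449]
pos [ 0.4676 -0.2788  0.2606] yaw 101.66 tilt [-2.e-04 -0.e+00 -1.e+00] F [ 0.19 -1.05 -0.54] t 5.2667
rows 9 tx -0.00013 ty -2e-05 tz 0.00685 az 0.017
```

View pics/p2.png

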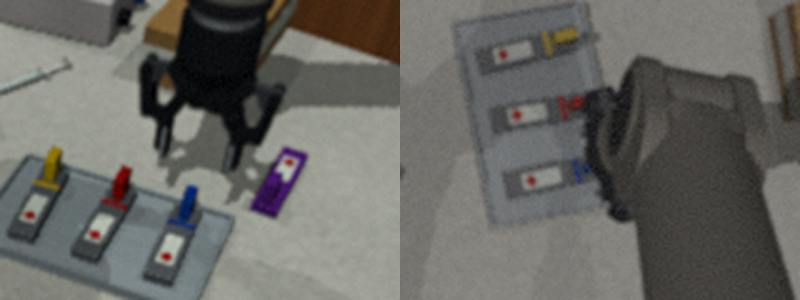

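The fingers are above the blue tab's line, seen in the side view at about (325,150) and (353,155). Descend and grip.

Call:
arm_command --plan '[{"claw": 0.3,"tx": 0,"ty": 0,"tz": 0.01,"ax": 0,"ay": 0,"az": 0},{"claw": 0.3,"tx": 0,"ty": 0,"tz": 0.01,"ax": 0,"ay": 0,"az": 0},{"claw": 0.3,"tx": -0.001,"ty": 0,"tz": 0.01,"ax": 0,"ay": 0,"az": 0},{"claw": 0.3,"tx": 0,"ty": 0,"tz": 0.01,"ax": 0,"ay": 0,"az": 0},{"claw": 0.3,"tx": 0,"ty": 0,"tz": 0.008,"ax": 0,"ay": 0,"az": 0},{"claw": 0.3,"tx": 0,"ty": 0,"tz": 0.008,"ax": 0,"ay": 0,"az": 0},{"claw": 0.3,"tx": 0,"ty": 0,"tz": 0.0055,"ax": 0,"ay": 0,"az": 0},{"claw": 0.6,"tx": 0,"ty": 0,"tz": 0,"ax": 0,"ay": 0,"az": 0},{"claw": 0.9,"tx": 0,"ty": 0,"tz": 0,"ax": 0,"ay": 0,"az": 0},{"claw": 1,"tx": 0,"ty": 0,"tz": 0,"ax": 0,"ay": 0,"az": 0}]'

```text
clock: 6.1
tcp_pos: [0.4681, -0.2804, 0.1995]
orientation: [1.986, 2.434, 0.0]
contact_force: [1.0, 0.2, -0.4]
grip_width: 0.024
gripper_force: 0.0
```

Call:
arm_command --plan '[{"claw": 1,"tx": 0,"ty": 0,"tz": 0,"ax": 0,"ay": 0,"az": 0},{"claw": 1,"tx": 0,"ty": 0,"tz": 0,"ax": 0,"ay": 0,"az": 0},{"claw": 1,"tx": 0,"ty": 0,"tz": 0,"ax": 0,"ay": 0,"az": 0},{"claw": 1,"tx": 0,"ty": 0,"tz": 0,"ax": 0,"ay": 0,"az": 0},{"claw": 1,"tx": 0,"ty": 0,"tz": 0,"ax": 0,"ay": 0,"az": 0},{"claw": 1,"tx": 0,"ty": 0,"tz": 0,"ax": 0,"ay": 0,"az": 0},{"claw": 1,"tx": 0,"ty": 0,"tz": 0,"ax": 0,"ay": 0,"az": 0},{"claw": 1,"tx": 0,"ty": 0,"tz": 0,"ax": 0,"ay": 0,"az": 0},{"claw": 1,"tx": 0,"ty": 0,"tz": 0,"ax": 0,"ay": 0,"az": 0},{"claw": 1,"tx": 0,"ty": 0,"tz": 0,"ax": 0,"ay": 0,"az": 0}]' --squeeze 60

```text
clock: 6.93
tcp_pos: [0.4681, -0.2805, 0.1998]
orientation: [1.986, 2.433, 0.0]
contact_force: [-0.7, 0.8, 6.2]
grip_width: 0.0109
gripper_force: 59.3
```

```bash
python3 -c "
from arc import *
arc((.4662,.0288,.199),76,16)"
```

```text
pos [ 0.4681 -0.2805  0.1998] yaw 101.56 tilt [ 9.e-04 -6.e-04 -1.e+00] F [-0.71  0.81  6.21] t 6.9333
rows 16 tx 0.01949 ty -0.00026 tz 5e-05 az 1.598
```

Call:
arm_command --plan '[{"claw": 1,"tx": 0,"ty": 0,"tz": -0.01,"ax": 0,"ay": 0,"az": 0},{"claw": 1,"tx": 0,"ty": 0,"tz": -0.02,"ax": 0,"ay": 0,"az": 0},{"claw": 1,"tx": 0,"ty": 0,"tz": -0.02,"ax": 0,"ay": 0,"az": 0},{"claw": 1,"tx": 0,"ty": 0,"tz": -0.02,"ax": 0,"ay": 0,"az": 0},{"claw": 1,"tx": 0.0195,"ty": -0.0003,"tz": 0,"ax": 0,"ay": 0,"az": 1.6},{"claw": 1,"tx": 0.0195,"ty": -0.0003,"tz": 0,"ax": 0,"ay": 0,"az": 1.6},{"claw": 1,"tx": 0.0195,"ty": -0.0003,"tz": 0,"ax": 0,"ay": 0,"az": 1.6},{"claw": 1,"tx": 0.0195,"ty": -0.0003,"tz": 0,"ax": 0,"ay": 0,"az": 1.6},{"claw": 1,"tx": 0.0195,"ty": -0.0003,"tz": 0,"ax": 0,"ay": 0,"az": 1.6},{"claw": 1,"tx": 0.0195,"ty": -0.0003,"tz": 0,"ax": 0,"ay": 0,"az": 1.6}]'

```text
clock: 7.77
tcp_pos: [0.45, -0.1639, 0.2695]
orientation: [-2.185, -2.257, 0.001]
contact_force: [0.2, 0.2, -0.8]
grip_width: 0.0107
gripper_force: 58.6
```

Call:
arm_command --plan '[{"claw": 1,"tx": 0.0195,"ty": -0.0003,"tz": 0,"ax": 0,"ay": 0,"az": 1.6},{"claw": 1,"tx": 0.0195,"ty": -0.0003,"tz": 0,"ax": 0,"ay": 0,"az": 1.6},{"claw": 1,"tx": 0.0195,"ty": -0.0003,"tz": 0,"ax": 0,"ay": 0,"az": 1.6},{"claw": 1,"tx": 0.0195,"ty": -0.0003,"tz": 0,"ax": 0,"ay": 0,"az": 1.6},{"claw": 1,"tx": 0.0195,"ty": -0.0003,"tz": 0,"ax": 0,"ay": 0,"az": 1.6},{"claw": 1,"tx": 0.0195,"ty": -0.0003,"tz": 0,"ax": 0,"ay": 0,"az": 1.6},{"claw": 1,"tx": 0.0195,"ty": -0.0003,"tz": 0,"ax": 0,"ay": 0,"az": 1.6},{"claw": 1,"tx": 0.0195,"ty": -0.0003,"tz": 0,"ax": 0,"ay": 0,"az": 1.6},{"claw": 1,"tx": 0.0195,"ty": -0.0003,"tz": 0,"ax": 0,"ay": 0,"az": 1.6},{"claw": 1,"tx": 0.0195,"ty": -0.0003,"tz": 0,"ax": 0,"ay": 0,"az": 1.6}]'

```text
clock: 8.6
tcp_pos: [0.4651, 0.03, 0.2695]
orientation: [-2.477, -1.932, 0.001]
contact_force: [-0.5, -0.1, -0.7]
grip_width: 0.0107
gripper_force: 58.6
```

```bash
python3 - <<'E'
from m import *
from arc import arc
arc((.4662,.0288,.209),76,10)
for t,p in dict(carrier_tab=(.4662,.0288,.1),carrier_nose=(.491,.13,.085),slot_mouth=(.498,.155,.015),reader=(.516,.228,0)).items():
    o=np.array(med(t,p,2)); print(t,len(o),o.mean(0).round(4),o.std(0).round(4)) if len(o) else print(t)
a=r.grab_frame('side'); b=r.grab_frame('top')
f=lambda i,x,y:cv2.resize(i[y:y+120,x:x+160],None,fx=2.5,fy=2.5,interpolation=2)
cv2.imwrite('pics/p3.png',np.hstack([f(a,180,180),f(b,130,160)])[:,:,::-1])
E
```

```text
pos [0.4651 0.03   0.2695] yaw 75.9 tilt [-5.e-04 -2.e-04 -1.e+00] F [-0.47 -0.08 -0.72] t 8.6
rows 10 tx -9e-05 ty 0.00014 tz 0.00605 az -0.01
carrier_tab 2 [0.4622 0.0284 0.1107] [0.0005 0.002  0.    ]
carrier_nose 2 [0.4914 0.1264 0.0861] [0.001  0.0018 0.0004]
slot_mouth 4 [0.4979 0.1531 0.0172] [0.001  0.0009 0.0028]
reader 4 [0.5172 0.2282 0.0022] [0.0033 0.003  0.0007]
```

View pics/p3.png

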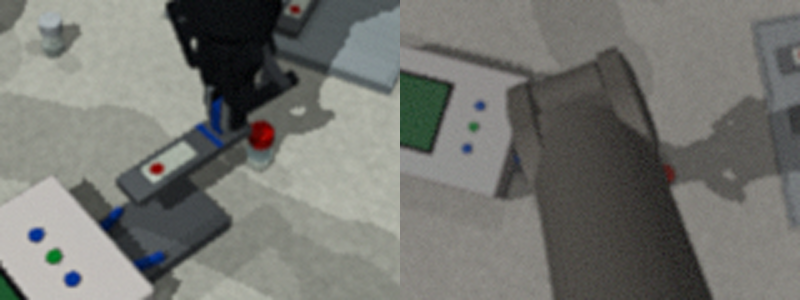

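The side crop shows the carrier held level over the tongue, nose at about pixel (233,257), in line with the rails. Vial2 stands clear behind it at about (284,235). Lower it.

Call:
arm_command --plan '[{"claw": 1,"tx": 0,"ty": 0,"tz": 0.008,"ax": 0,"ay": 0,"az": 0},{"claw": 1,"tx": 0,"ty": 0,"tz": 0.01,"ax": 0,"ay": 0,"az": 0},{"claw": 1,"tx": 0,"ty": 0,"tz": 0.01,"ax": 0,"ay": 0,"az": 0},{"claw": 1,"tx": 0,"ty": 0,"tz": 0.01,"ax": 0,"ay": 0,"az": 0},{"claw": 1,"tx": 0,"ty": 0,"tz": 0.008,"ax": 0,"ay": 0,"az": 0},{"claw": 1,"tx": 0,"ty": 0,"tz": 0.006,"ax": 0,"ay": 0,"az": 0},{"claw": 1,"tx": 0,"ty": 0,"tz": 0.004,"ax": 0,"ay": 0,"az": 0},{"claw": 1,"tx": 0,"ty": 0,"tz": 0.003,"ax": 0,"ay": 0,"az": 0},{"claw": 1,"tx": 0,"ty": 0,"tz": 0.001,"ax": 0,"ay": 0,"az": 0},{"claw": 1,"tx": 0,"ty": 0,"tz": 0,"ax": 0,"ay": 0,"az": 0}]'

```text
clock: 11.13
tcp_pos: [0.4655, 0.0291, 0.2091]
orientation: [-2.476, -1.933, -0.0]
contact_force: [-1.0, -0.6, -0.3]
grip_width: 0.0105
gripper_force: 58.5
```

Call:
arm_command --plan '[{"claw": 1,"tx": 0,"ty": 0,"tz": 0.0003,"ax": 0,"ay": 0,"az": 0},{"claw": 1,"tx": 0,"ty": 0,"tz": 0.0003,"ax": 0,"ay": 0,"az": 0},{"claw": 1,"tx": 0,"ty": 0,"tz": 0.0002,"ax": 0,"ay": 0,"az": 0},{"claw": 1,"tx": 0,"ty": 0,"tz": 0.0002,"ax": 0,"ay": 0,"az": 0},{"claw": 1,"tx": 0,"ty": 0,"tz": 0,"ax": 0,"ay": 0,"az": 0},{"claw": 1,"tx": 0,"ty": 0,"tz": 0,"ax": 0,"ay": 0,"az": 0},{"claw": 1,"tx": 0,"ty": 0,"tz": 0,"ax": 0,"ay": 0,"az": 0},{"claw": 1,"tx": 0,"ty": 0,"tz": 0,"ax": 0,"ay": 0,"az": 0},{"claw": 1,"tx": 0,"ty": 0,"tz": 0,"ax": 0,"ay": 0,"az": 0},{"claw": 1,"tx": 0,"ty": 0,"tz": 0,"ax": 0,"ay": 0,"az": 0}]'

```text
clock: 11.97
tcp_pos: [0.4654, 0.0291, 0.2082]
orientation: [2.476, 1.933, 0.0]
contact_force: [0.1, -0.7, 0.1]
grip_width: 0.0112
gripper_force: 58.5
```

Call:
arm_command --plan '[{"claw": 1,"tx": 0,"ty": 0,"tz": 0.0003,"ax": 0,"ay": 0,"az": 0},{"claw": 1,"tx": 0,"ty": 0,"tz": 0.0003,"ax": 0,"ay": 0,"az": 0},{"claw": 1,"tx": 0,"ty": 0,"tz": 0.0002,"ax": 0,"ay": 0,"az": 0},{"claw": 1,"tx": 0,"ty": 0,"tz": 0.0002,"ax": 0,"ay": 0,"az": 0},{"claw": 1,"tx": 0,"ty": 0,"tz": 0,"ax": 0,"ay": 0,"az": 0},{"claw": 1,"tx": 0,"ty": 0,"tz": 0,"ax": 0,"ay": 0,"az": 0},{"claw": 1,"tx": 0,"ty": 0,"tz": 0,"ax": 0,"ay": 0,"az": 0},{"claw": 1,"tx": 0,"ty": 0,"tz": 0,"ax": 0,"ay": 0,"az": 0},{"claw": 1,"tx": 0,"ty": 0,"tz": 0,"ax": 0,"ay": 0,"az": 0},{"claw": 1,"tx": 0,"ty": 0,"tz": 0,"ax": 0,"ay": 0,"az": 0}]'

```text
clock: 12.8
tcp_pos: [0.4654, 0.0291, 0.2072]
orientation: [2.476, 1.933, -0.0]
contact_force: [0.2, -0.0, -0.8]
grip_width: 0.0111
gripper_force: 58.5
```

Call:
arm_command --plan '[{"claw": 1,"tx": 0,"ty": 0,"tz": 0.0003,"ax": 0,"ay": 0,"az": 0},{"claw": 1,"tx": 0,"ty": 0,"tz": 0.0003,"ax": 0,"ay": 0,"az": 0},{"claw": 1,"tx": 0,"ty": 0,"tz": 0,"ax": 0,"ay": 0,"az": 0},{"claw": 1,"tx": 0,"ty": 0,"tz": 0,"ax": 0,"ay": 0,"az": 0},{"claw": 1,"tx": 0,"ty": 0,"tz": 0,"ax": 0,"ay": 0,"az": 0},{"claw": 1,"tx": 0,"ty": 0,"tz": 0,"ax": 0,"ay": 0,"az": 0},{"claw": 1,"tx": 0,"ty": 0,"tz": 0,"ax": 0,"ay": 0,"az": 0},{"claw": 1,"tx": 0,"ty": 0,"tz": 0,"ax": 0,"ay": 0,"az": 0},{"claw": 1,"tx": 0,"ty": 0,"tz": 0,"ax": 0,"ay": 0,"az": 0},{"claw": 1,"tx": 0,"ty": 0,"tz": 0,"ax": 0,"ay": 0,"az": 0}]'

```text
clock: 13.63
tcp_pos: [0.4654, 0.029, 0.2067]
orientation: [2.476, 1.933, -0.0]
contact_force: [-1.0, -0.9, 5.4]
grip_width: 0.0109
gripper_force: 59.2
```

Call:
arm_command --plan '[{"claw": 1,"tx": 0,"ty": 0,"tz": -0.0006,"ax": 0,"ay": 0,"az": 0},{"claw": 1,"tx": 0.002,"ty": 0,"tz": 0,"ax": 0,"ay": 0,"az": 0},{"claw": 1,"tx": 0.003,"ty": 0,"tz": 0,"ax": 0,"ay": 0,"az": 0},{"claw": 1,"tx": 0.003,"ty": 0,"tz": 0,"ax": 0,"ay": 0,"az": 0},{"claw": 1,"tx": 0.003,"ty": 0,"tz": 0,"ax": 0,"ay": 0,"az": 0},{"claw": 1,"tx": 0.003,"ty": 0,"tz": 0,"ax": 0,"ay": 0,"az": 0},{"claw": 1,"tx": 0.002,"ty": 0,"tz": 0,"ax": 0,"ay": 0,"az": 0},{"claw": 1,"tx": 0.001,"ty": 0,"tz": 0,"ax": 0,"ay": 0,"az": 0},{"claw": 1,"tx": 0,"ty": 0,"tz": 0,"ax": 0,"ay": 0,"az": 0},{"claw": 1,"tx": 0,"ty": 0,"tz": 0,"ax": 0,"ay": 0,"az": 0}]' --squeeze 20

```text
clock: 14.47
tcp_pos: [0.4695, 0.0456, 0.2072]
orientation: [2.476, 1.934, -0.0]
contact_force: [0.2, -0.4, -1.3]
grip_width: 0.0116
gripper_force: 58.6
```

```bash
python3 - <<'E'
from m import *
from arc import arc
arc((.4702,.0452,.207),76,10)
for t,p in dict(carrier_tab=(.470,.047,.05),carrier_nose=(.495,.145,.022),slot_mouth=(.498,.155,.015)).items():
    o=np.array(med(t,p,2,('side',))); print(t,len(o),o.mean(0).round(4),o.std(0).round(4)) if len(o) else print(t)
a=r.grab_frame('side')
cv2.imwrite('pics/p4.png',cv2.resize(a[225:305,185:305],None,fx=6,fy=6,interpolation=2)[:,:,::-1])
E
```

```text
pos [0.4695 0.0456 0.2072] yaw 75.97 tilt [-1.e-04 -1.e-04 -1.e+00] F [ 0.2  -0.4  -1.27] t 14.4667
rows 10 tx -2e-05 ty 8e-05 tz 2e-05 az -0.003
carrier_tab 2 [0.4674 0.0437 0.0478] [0.0015 0.0002 0.001 ]
carrier_nose 2 [0.4983 0.1442 0.0257] [0.0003 0.001  0.0002]
slot_mouth 2 [0.4956 0.1528 0.0159] [0.0013 0.0007 0.0001]
```

View pics/p4.png

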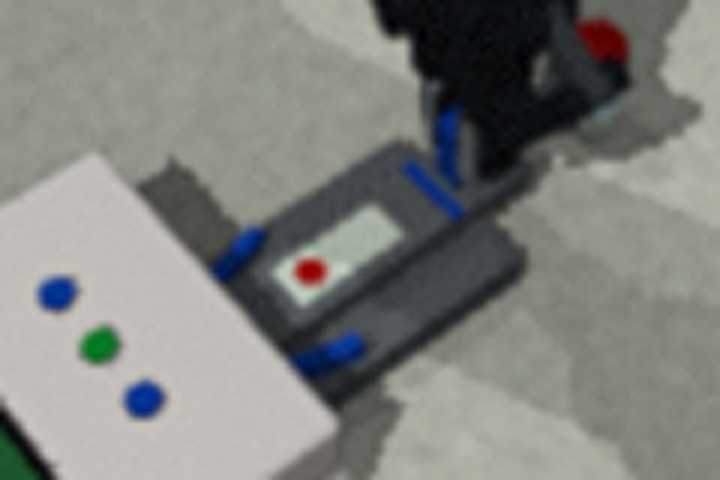

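The side crop shows the carrier lying on the tongue between the blue rails. The red dot is at full-image pixel (236.5,269.7) and the reader's front top corners are at about (200.4,249.9) and (240.9,295.4). I compare the centre lines by projecting these points.

```bash
python3 - <<'E'
from m import *
P=lambda x,y,z: ray('side',(x+.5)/6-.5+185,(y+.5)/6-.5+225,z)[:2]
im=r.grab_frame('side').astype(int); R_,G,B=im[...,0],im[...,1],im[...,2]
def cen(mask,b):
    m=np.zeros_like(mask); y0,y1,x0,x1=b; m[y0:y1,x0:x1]=1; n,l,s,c=cv2.connectedComponentsWithStats((mask&m.astype(bool)).astype(np.uint8)); return c[1:][s[1:,4]>4],s[1:,4][s[1:,4]>4]
print('dot',cen((R_-G>40),(260,280,225,248))); red=cen((R_-G>40),(260,280,225,248))[0][0]
blue=cen((B-R_>35),(268,298,188,215)); print(blue); print(cen((G-R_>30),(275,290,195,208)))
th=np.radians(76); u=np.array([np.cos(th),np.sin(th)]); n=np.array([-u[1],u[0]])
a,b=P(95,152,.062),P(338,425,.062)
print('front corners',a,b,np.linalg.norm(a-b),'axis yaw',np.degrees(np.arctan2(*(b-a)[::-1]))%180-0)
mid=(a+b)/2; g=P(98,345,.062); b1,b2=P(57,293,.062),P(143,399,.062); d=ray('side',*red,.0274)[:2]
r1,r2=P(262,232,.023),P(360,345,.023)
q1,q2=P(400,140,.0274),P(215,265,.0274)
print('carrier left edge yaw',np.degrees(np.arctan2(*(q2-q1)[::-1])))
for k,x in dict(mid=mid,green=g,bluemid=(b1+b2)/2,railmid=(r1+r2)/2,dot=d,tcp=r.get_obs()['tcp_pos'][:2]).items(): print(k,x.round(4),'along',((x-mid)@u).round(4),'lat',((x-mid)@n).round(4))
print('rail gap',np.linalg.norm(r1-r2),'yaw buttons',np.degrees(np.arctan2(*(b2-b1)[::-1])))
E
```

```text
dot (array([[236.39130435, 269.7826087 ]]), array([23], dtype=int32))
(array([[194.06451613, 273.35483871],
       [208.38235294, 291.02941176]]), array([31, 34], dtype=int32))
(array([[201., 282.]]), array([29], dtype=int32))
front corners [0.56217275 0.13721748] [0.43029633 0.17086671] 0.13610166451322647 axis yaw 165.68598840969437
carrier left edge yaw 76.73431508323479
mid [0.4962 0.154 ] along 0.0 lat 0.0
green [0.5096 0.1936] along 0.0416 lat -0.0034
bluemid [0.5093 0.1933] along 0.0413 lat -0.0032
railmid [0.4858 0.1165] along -0.039 lat 0.001
dot [0.4878 0.1134] along -0.0415 lat -0.0016
tcp [0.4695 0.0456] along -0.1117 lat -0.0003
rail gap 0.05836168840637662 yaw buttons 165.13836954728416
```

Call:
arm_command --plan '[{"claw": 0.95,"tx": 0,"ty": 0,"tz": 0,"ax": 0,"ay": 0,"az": 0},{"claw": 0.95,"tx": 0,"ty": 0,"tz": 0,"ax": 0,"ay": 0,"az": 0},{"claw": 0.95,"tx": 0.0005,"ty": 0,"tz": 0,"ax": 0,"ay": 0,"az": 0},{"claw": 0.95,"tx": 0.0005,"ty": 0,"tz": 0,"ax": 0,"ay": 0,"az": 0},{"claw": 0.95,"tx": 0.0005,"ty": 0,"tz": 0,"ax": 0,"ay": 0,"az": 0},{"claw": 0.95,"tx": 0.0005,"ty": 0,"tz": 0,"ax": 0,"ay": 0,"az": 0},{"claw": 0.95,"tx": 0.0005,"ty": 0,"tz": 0,"ax": 0,"ay": 0,"az": 0},{"claw": 0.95,"tx": 0.0005,"ty": 0,"tz": 0,"ax": 0,"ay": 0,"az": 0},{"claw": 0.95,"tx": 0,"ty": 0,"tz": 0,"ax": 0,"ay": 0,"az": 0},{"claw": 0.95,"tx": 0,"ty": 0,"tz": 0,"ax": 0,"ay": 0,"az": 0}]' --squeeze 20

```text
clock: 16.0
tcp_pos: [0.4703, 0.0485, 0.2072]
orientation: [2.476, 1.933, 0.0]
contact_force: [-0.4, -0.5, -0.8]
grip_width: 0.0112
gripper_force: 58.6
```

Call:
arm_command --plan '[{"claw": 0.75,"tx": 0,"ty": 0,"tz": 0,"ax": 0,"ay": 0,"az": 0},{"claw": 0.75,"tx": 0,"ty": 0,"tz": 0,"ax": 0,"ay": 0,"az": 0},{"claw": 0.75,"tx": 0,"ty": 0,"tz": 0,"ax": 0,"ay": 0,"az": 0},{"claw": 1,"tx": 0,"ty": 0,"tz": 0,"ax": 0,"ay": 0,"az": 0},{"claw": 1,"tx": 0,"ty": 0,"tz": 0,"ax": 0,"ay": 0,"az": 0},{"claw": 1,"tx": 0,"ty": 0,"tz": 0,"ax": 0,"ay": 0,"az": 0},{"claw": 1,"tx": 0,"ty": 0,"tz": 0,"ax": 0,"ay": 0,"az": 0},{"claw": 1,"tx": 0,"ty": 0,"tz": 0,"ax": 0,"ay": 0,"az": 0},{"claw": 1,"tx": 0,"ty": 0,"tz": 0,"ax": 0,"ay": 0,"az": 0},{"claw": 1,"tx": 0,"ty": 0,"tz": 0,"ax": 0,"ay": 0,"az": 0}]' --squeeze 20

```text
clock: 16.83
tcp_pos: [0.4703, 0.0484, 0.2073]
orientation: [2.476, 1.933, 0.0]
contact_force: [-1.1, -0.6, 4.1]
grip_width: 0.0116
gripper_force: 23.2
```

Call:
arm_command --plan '[{"claw": 1,"tx": 0.0005,"ty": 0,"tz": 0,"ax": 0,"ay": 0,"az": 0},{"claw": 1,"tx": 0.0005,"ty": 0,"tz": 0,"ax": 0,"ay": 0,"az": 0},{"claw": 1,"tx": 0.0005,"ty": 0,"tz": 0,"ax": 0,"ay": 0,"az": 0},{"claw": 1,"tx": 0.0005,"ty": 0,"tz": 0,"ax": 0,"ay": 0,"az": 0},{"claw": 1,"tx": 0,"ty": 0,"tz": 0,"ax": 0,"ay": 0,"az": 0},{"claw": 1,"tx": 0,"ty": 0,"tz": 0,"ax": 0,"ay": 0,"az": 0},{"claw": 1,"tx": 0,"ty": 0,"tz": 0,"ax": 0,"ay": 0,"az": 0},{"claw": 1,"tx": 0,"ty": 0,"tz": 0,"ax": 0,"ay": 0,"az": 0},{"claw": 1,"tx": 0,"ty": 0,"tz": 0,"ax": 0,"ay": 0,"az": 0},{"claw": 1,"tx": 0,"ty": 0,"tz": 0,"ax": 0,"ay": 0,"az": 0}]'

```text
clock: 17.67
tcp_pos: [0.4707, 0.0495, 0.2073]
orientation: [2.477, 1.932, -0.002]
contact_force: [-1.1, -3.5, 5.9]
grip_width: 0.0114
gripper_force: 23.7
```

Call:
arm_command --plan '[{"claw": 1,"tx": 0,"ty": 0,"tz": -0.0003,"ax": 0,"ay": 0,"az": 0},{"claw": 1,"tx": 0,"ty": 0,"tz": -0.0003,"ax": 0,"ay": 0,"az": 0},{"claw": 1,"tx": 0,"ty": 0,"tz": 0,"ax": 0,"ay": 0,"az": 0},{"claw": 1,"tx": 0,"ty": 0,"tz": 0,"ax": 0,"ay": 0,"az": 0},{"claw": 1,"tx": 0,"ty": 0,"tz": 0,"ax": 0,"ay": 0,"az": 0},{"claw": 1,"tx": 0.0005,"ty": 0,"tz": 0,"ax": 0,"ay": 0,"az": 0},{"claw": 1,"tx": 0.0005,"ty": 0,"tz": 0,"ax": 0,"ay": 0,"az": 0},{"claw": 1,"tx": 0,"ty": 0,"tz": 0,"ax": 0,"ay": 0,"az": 0},{"claw": 1,"tx": 0,"ty": 0,"tz": 0,"ax": 0,"ay": 0,"az": 0},{"claw": 1,"tx": 0,"ty": 0,"tz": 0,"ax": 0,"ay": 0,"az": 0}]'

```text
clock: 18.5
tcp_pos: [0.471, 0.0514, 0.2078]
orientation: [2.476, 1.934, 0.0]
contact_force: [-0.5, 0.3, -1.4]
grip_width: 0.0114
gripper_force: 22.7
```

Call:
arm_command --plan '[{"claw": 1,"tx": 0.0006,"ty": 0,"tz": 0,"ax": 0,"ay": 0,"az": 0},{"claw": 1,"tx": 0.0006,"ty": 0,"tz": 0,"ax": 0,"ay": 0,"az": 0},{"claw": 1,"tx": 0.0006,"ty": 0,"tz": 0,"ax": 0,"ay": 0,"az": 0},{"claw": 1,"tx": 0.0006,"ty": 0,"tz": 0,"ax": 0,"ay": 0,"az": 0},{"claw": 1,"tx": 0.0006,"ty": 0,"tz": 0,"ax": 0,"ay": 0,"az": 0},{"claw": 1,"tx": 0.0006,"ty": 0,"tz": 0,"ax": 0,"ay": 0,"az": 0},{"claw": 1,"tx": 0.0006,"ty": 0,"tz": 0,"ax": 0,"ay": 0,"az": 0},{"claw": 1,"tx": 0.0006,"ty": 0,"tz": 0,"ax": 0,"ay": 0,"az": 0},{"claw": 1,"tx": 0,"ty": 0,"tz": 0,"ax": 0,"ay": 0,"az": 0},{"claw": 1,"tx": 0,"ty": 0,"tz": 0,"ax": 0,"ay": 0,"az": 0}]'

```text
clock: 19.33
tcp_pos: [0.4721, 0.0561, 0.2078]
orientation: [2.476, 1.934, 0.0]
contact_force: [0.9, 0.1, -0.8]
grip_width: 0.0118
gripper_force: 22.7
```

Call:
arm_command --plan '[{"claw": 1,"tx": 0.0006,"ty": 0,"tz": 0,"ax": 0,"ay": 0,"az": 0},{"claw": 1,"tx": 0.0006,"ty": 0,"tz": 0,"ax": 0,"ay": 0,"az": 0},{"claw": 1,"tx": 0.0006,"ty": 0,"tz": 0,"ax": 0,"ay": 0,"az": 0},{"claw": 1,"tx": 0.0006,"ty": 0,"tz": 0,"ax": 0,"ay": 0,"az": 0},{"claw": 1,"tx": 0.0006,"ty": 0,"tz": 0,"ax": 0,"ay": 0,"az": 0},{"claw": 1,"tx": 0.0006,"ty": 0,"tz": 0,"ax": 0,"ay": 0,"az": 0},{"claw": 1,"tx": 0.0006,"ty": 0,"tz": 0,"ax": 0,"ay": 0,"az": 0},{"claw": 1,"tx": 0.0006,"ty": 0,"tz": 0,"ax": 0,"ay": 0,"az": 0},{"claw": 1,"tx": 0.0006,"ty": 0,"tz": 0,"ax": 0,"ay": 0,"az": 0},{"claw": 1,"tx": 0,"ty": 0,"tz": 0,"ax": 0,"ay": 0,"az": 0}]'

```text
clock: 20.17
tcp_pos: [0.4735, 0.0614, 0.2078]
orientation: [-2.476, -1.934, -0.0]
contact_force: [0.4, 0.4, -0.9]
grip_width: 0.0115
gripper_force: 22.7
```

Call:
arm_command --plan '[{"claw": 1,"tx": 0.0008,"ty": 0,"tz": 0,"ax": 0,"ay": 0,"az": 0},{"claw": 1,"tx": 0.0008,"ty": 0,"tz": 0,"ax": 0,"ay": 0,"az": 0},{"claw": 1,"tx": 0.0008,"ty": 0,"tz": 0,"ax": 0,"ay": 0,"az": 0},{"claw": 1,"tx": 0.0008,"ty": 0,"tz": 0,"ax": 0,"ay": 0,"az": 0},{"claw": 1,"tx": 0.0008,"ty": 0,"tz": 0,"ax": 0,"ay": 0,"az": 0},{"claw": 1,"tx": 0.0008,"ty": 0,"tz": 0,"ax": 0,"ay": 0,"az": 0},{"claw": 1,"tx": 0.0008,"ty": 0,"tz": 0,"ax": 0,"ay": 0,"az": 0},{"claw": 1,"tx": 0.0008,"ty": 0,"tz": 0,"ax": 0,"ay": 0,"az": 0},{"claw": 1,"tx": 0.0008,"ty": 0,"tz": 0,"ax": 0,"ay": 0,"az": 0},{"claw": 1,"tx": 0,"ty": 0,"tz": 0,"ax": 0,"ay": 0,"az": 0}]'

```text
clock: 21.0
tcp_pos: [0.4753, 0.0685, 0.2078]
orientation: [-2.476, -1.934, -0.0]
contact_force: [0.9, -0.2, -1.0]
grip_width: 0.0115
gripper_force: 22.7
```

Call:
arm_command --plan '[{"claw": 1,"tx": 0.0009,"ty": 0,"tz": 0,"ax": 0,"ay": 0,"az": 0},{"claw": 1,"tx": 0.0009,"ty": 0,"tz": 0,"ax": 0,"ay": 0,"az": 0},{"claw": 1,"tx": 0.0009,"ty": 0,"tz": 0,"ax": 0,"ay": 0,"az": 0},{"claw": 1,"tx": 0.0009,"ty": 0,"tz": 0,"ax": 0,"ay": 0,"az": 0},{"claw": 1,"tx": 0.0009,"ty": 0,"tz": 0,"ax": 0,"ay": 0,"az": 0},{"claw": 1,"tx": 0.0009,"ty": 0,"tz": 0,"ax": 0,"ay": 0,"az": 0},{"claw": 1,"tx": 0.0009,"ty": 0,"tz": 0,"ax": 0,"ay": 0,"az": 0},{"claw": 1,"tx": 0.0009,"ty": 0,"tz": 0,"ax": 0,"ay": 0,"az": 0},{"claw": 1,"tx": 0.0009,"ty": 0,"tz": 0,"ax": 0,"ay": 0,"az": 0},{"claw": 1,"tx": 0,"ty": 0,"tz": 0,"ax": 0,"ay": 0,"az": 0}]'

```text
clock: 21.83
tcp_pos: [0.4771, 0.0762, 0.2077]
orientation: [-2.476, -1.933, 0.0]
contact_force: [0.1, -2.8, -2.7]
grip_width: 0.0112
gripper_force: 22.6
```

```bash
python3 - <<'E'
from arc import *
a=r.grab_frame('side'); arc((0,0,0),76,10)
cv2.imwrite('pics/p5.png',cv2.resize(a[225:305,185:305],None,fx=6,fy=6,interpolation=2)[:,:,::-1])
E
```

```text
pos [0.4771 0.0762 0.2077] yaw 75.97 tilt [-2.e-04 -1.e-04 -1.e+00] F [-0.21 -2.16 -1.96] t 21.8833
rows 10 tx -0.01895 ty -0.04444 tz 0.02077 az -0.003
```

View pics/p5.png

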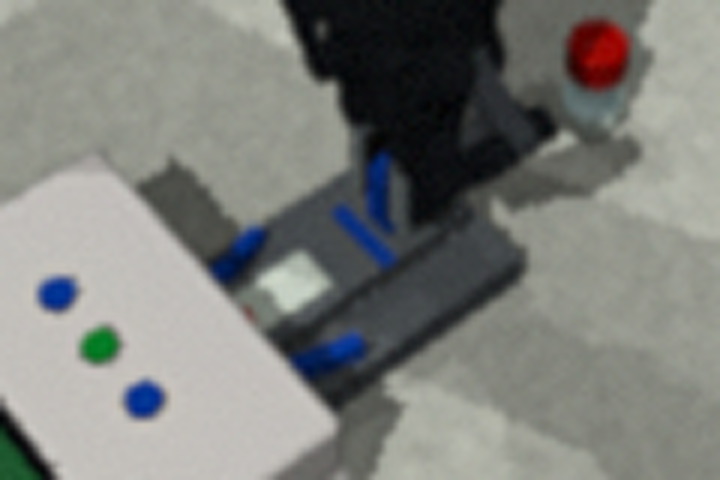

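The picture shows the carrier entering the slot in line, with the red dot at about (226,277) just passing under the housing edge. The shoe's drag of about 2.5 N is felt.

Call:
arm_command --plan '[{"claw": 1,"tx": 0.0009,"ty": 0,"tz": 0,"ax": 0,"ay": 0,"az": 0},{"claw": 1,"tx": 0.0009,"ty": 0,"tz": 0,"ax": 0,"ay": 0,"az": 0},{"claw": 1,"tx": 0.0009,"ty": 0,"tz": 0,"ax": 0,"ay": 0,"az": 0},{"claw": 1,"tx": 0.0009,"ty": 0,"tz": 0,"ax": 0,"ay": 0,"az": 0},{"claw": 1,"tx": 0.0009,"ty": 0,"tz": 0,"ax": 0,"ay": 0,"az": 0},{"claw": 1,"tx": 0.0009,"ty": 0,"tz": 0,"ax": 0,"ay": 0,"az": 0},{"claw": 1,"tx": 0.0009,"ty": 0,"tz": 0,"ax": 0,"ay": 0,"az": 0},{"claw": 1,"tx": 0.0009,"ty": 0,"tz": 0,"ax": 0,"ay": 0,"az": 0},{"claw": 1,"tx": 0.0009,"ty": 0,"tz": 0,"ax": 0,"ay": 0,"az": 0},{"claw": 1,"tx": 0,"ty": 0,"tz": 0,"ax": 0,"ay": 0,"az": 0}]'

```text
clock: 22.72
tcp_pos: [0.4792, 0.0843, 0.2078]
orientation: [-2.476, -1.934, -0.001]
contact_force: [-0.3, -0.9, -2.6]
grip_width: 0.0117
gripper_force: 22.4
```

Call:
arm_command --plan '[{"claw": 1,"tx": 0.0007,"ty": 0,"tz": 0,"ax": 0,"ay": 0,"az": 0},{"claw": 1,"tx": 0.0007,"ty": 0,"tz": 0,"ax": 0,"ay": 0,"az": 0},{"claw": 1,"tx": 0.0007,"ty": 0,"tz": 0,"ax": 0,"ay": 0,"az": 0},{"claw": 1,"tx": 0.0007,"ty": 0,"tz": 0,"ax": 0,"ay": 0,"az": 0},{"claw": 1,"tx": 0.0007,"ty": 0,"tz": 0,"ax": 0,"ay": 0,"az": 0},{"claw": 1,"tx": 0.0007,"ty": 0,"tz": 0,"ax": 0,"ay": 0,"az": 0},{"claw": 1,"tx": 0.0007,"ty": 0,"tz": 0,"ax": 0,"ay": 0,"az": 0},{"claw": 1,"tx": 0.0007,"ty": 0,"tz": 0,"ax": 0,"ay": 0,"az": 0},{"claw": 1,"tx": 0,"ty": 0,"tz": 0,"ax": 0,"ay": 0,"az": 0},{"claw": 1,"tx": 0,"ty": 0,"tz": 0,"ax": 0,"ay": 0,"az": 0}]'

```text
clock: 23.55
tcp_pos: [0.4805, 0.0896, 0.2078]
orientation: [-2.476, -1.934, -0.001]
contact_force: [0.0, -0.5, -2.5]
grip_width: 0.0116
gripper_force: 22.4
```

Call:
arm_command --plan '[{"claw": 1,"tx": 0.0004,"ty": 0,"tz": 0,"ax": 0,"ay": 0,"az": 0},{"claw": 1,"tx": 0.0004,"ty": 0,"tz": 0,"ax": 0,"ay": 0,"az": 0},{"claw": 1,"tx": 0.0004,"ty": 0,"tz": 0,"ax": 0,"ay": 0,"az": 0},{"claw": 1,"tx": 0.0004,"ty": 0,"tz": 0,"ax": 0,"ay": 0,"az": 0},{"claw": 1,"tx": 0.0004,"ty": 0,"tz": 0,"ax": 0,"ay": 0,"az": 0},{"claw": 1,"tx": 0.0004,"ty": 0,"tz": 0,"ax": 0,"ay": 0,"az": 0},{"claw": 1,"tx": 0.0004,"ty": 0,"tz": 0,"ax": 0,"ay": 0,"az": 0},{"claw": 1,"tx": 0,"ty": 0,"tz": 0,"ax": 0,"ay": 0,"az": 0},{"claw": 1,"tx": 0,"ty": 0,"tz": 0,"ax": 0,"ay": 0,"az": 0},{"claw": 1,"tx": 0,"ty": 0,"tz": 0,"ax": 0,"ay": 0,"az": 0}]'

```text
clock: 24.38
tcp_pos: [0.4812, 0.0922, 0.2078]
orientation: [-2.476, -1.934, -0.0]
contact_force: [0.3, -0.6, -2.5]
grip_width: 0.0119
gripper_force: 22.4
```

Call:
arm_command --plan '[{"claw": 1,"tx": 0.0004,"ty": 0,"tz": 0,"ax": 0,"ay": 0,"az": 0},{"claw": 1,"tx": 0.0004,"ty": 0,"tz": 0,"ax": 0,"ay": 0,"az": 0},{"claw": 1,"tx": 0.0004,"ty": 0,"tz": 0,"ax": 0,"ay": 0,"az": 0},{"claw": 1,"tx": 0.0004,"ty": 0,"tz": 0,"ax": 0,"ay": 0,"az": 0},{"claw": 1,"tx": 0.0004,"ty": 0,"tz": 0,"ax": 0,"ay": 0,"az": 0},{"claw": 1,"tx": 0.0004,"ty": 0,"tz": 0,"ax": 0,"ay": 0,"az": 0},{"claw": 1,"tx": 0.0004,"ty": 0,"tz": 0,"ax": 0,"ay": 0,"az": 0},{"claw": 1,"tx": 0,"ty": 0,"tz": 0,"ax": 0,"ay": 0,"az": 0},{"claw": 1,"tx": 0,"ty": 0,"tz": 0,"ax": 0,"ay": 0,"az": 0},{"claw": 1,"tx": 0,"ty": 0,"tz": 0,"ax": 0,"ay": 0,"az": 0}]'

```text
clock: 25.22
tcp_pos: [0.4819, 0.0949, 0.2078]
orientation: [-2.476, -1.933, -0.0]
contact_force: [0.5, -0.8, -3.2]
grip_width: 0.0115
gripper_force: 22.4
```

Call:
arm_command --plan '[{"claw": 1,"tx": 0.0004,"ty": 0,"tz": 0,"ax": 0,"ay": 0,"az": 0},{"claw": 1,"tx": 0.0004,"ty": 0,"tz": 0,"ax": 0,"ay": 0,"az": 0},{"claw": 1,"tx": 0.0004,"ty": 0,"tz": 0,"ax": 0,"ay": 0,"az": 0},{"claw": 1,"tx": 0.0004,"ty": 0,"tz": 0,"ax": 0,"ay": 0,"az": 0},{"claw": 1,"tx": 0.0004,"ty": 0,"tz": 0,"ax": 0,"ay": 0,"az": 0},{"claw": 1,"tx": 0.0004,"ty": 0,"tz": 0,"ax": 0,"ay": 0,"az": 0},{"claw": 1,"tx": 0.0004,"ty": 0,"tz": 0,"ax": 0,"ay": 0,"az": 0},{"claw": 1,"tx": 0.0003,"ty": 0,"tz": 0,"ax": 0,"ay": 0,"az": 0},{"claw": 1,"tx": 0,"ty": 0,"tz": 0,"ax": 0,"ay": 0,"az": 0},{"claw": 1,"tx": 0,"ty": 0,"tz": 0,"ax": 0,"ay": 0,"az": 0}]'

```text
clock: 26.05
tcp_pos: [0.4826, 0.098, 0.2078]
orientation: [-2.476, -1.933, -0.0]
contact_force: [0.1, -1.8, -3.5]
grip_width: 0.0117
gripper_force: 22.4
```

Call:
arm_command --plan '[{"claw": 1,"tx": 0.0004,"ty": 0,"tz": 0,"ax": 0,"ay": 0,"az": 0},{"claw": 1,"tx": 0.0004,"ty": 0,"tz": 0,"ax": 0,"ay": 0,"az": 0},{"claw": 1,"tx": 0.0004,"ty": 0,"tz": 0,"ax": 0,"ay": 0,"az": 0},{"claw": 1,"tx": 0.0004,"ty": 0,"tz": 0,"ax": 0,"ay": 0,"az": 0},{"claw": 1,"tx": 0.0004,"ty": 0,"tz": 0,"ax": 0,"ay": 0,"az": 0},{"claw": 1,"tx": 0.0004,"ty": 0,"tz": 0,"ax": 0,"ay": 0,"az": 0},{"claw": 1,"tx": 0.0004,"ty": 0,"tz": 0,"ax": 0,"ay": 0,"az": 0},{"claw": 1,"tx": 0,"ty": 0,"tz": 0,"ax": 0,"ay": 0,"az": 0},{"claw": 1,"tx": 0,"ty": 0,"tz": 0,"ax": 0,"ay": 0,"az": 0},{"claw": 1,"tx": 0,"ty": 0,"tz": 0,"ax": 0,"ay": 0,"az": 0}]'

```text
clock: 26.88
tcp_pos: [0.4833, 0.1007, 0.2078]
orientation: [-2.476, -1.934, -0.0]
contact_force: [-0.2, -0.6, -3.8]
grip_width: 0.0116
gripper_force: 22.4
```

Call:
arm_command --plan '[{"claw": 1,"tx": 0.0004,"ty": 0,"tz": 0,"ax": 0,"ay": 0,"az": 0},{"claw": 1,"tx": 0.0004,"ty": 0,"tz": 0,"ax": 0,"ay": 0,"az": 0},{"claw": 1,"tx": 0.0004,"ty": 0,"tz": 0,"ax": 0,"ay": 0,"az": 0},{"claw": 1,"tx": 0.0004,"ty": 0,"tz": 0,"ax": 0,"ay": 0,"az": 0},{"claw": 1,"tx": 0.0004,"ty": 0,"tz": 0,"ax": 0,"ay": 0,"az": 0},{"claw": 1,"tx": 0.0004,"ty": 0,"tz": 0,"ax": 0,"ay": 0,"az": 0},{"claw": 1,"tx": 0.0004,"ty": 0,"tz": 0,"ax": 0,"ay": 0,"az": 0},{"claw": 1,"tx": 0,"ty": 0,"tz": 0,"ax": 0,"ay": 0,"az": 0},{"claw": 1,"tx": 0,"ty": 0,"tz": 0,"ax": 0,"ay": 0,"az": 0},{"claw": 1,"tx": 0,"ty": 0,"tz": 0,"ax": 0,"ay": 0,"az": 0}]'

```text
clock: 27.72
tcp_pos: [0.484, 0.1034, 0.2078]
orientation: [-2.476, -1.934, -0.0]
contact_force: [-0.3, -0.9, -4.0]
grip_width: 0.0112
gripper_force: 22.4
```

Call:
arm_command --plan '[{"claw": 1,"tx": 0.0004,"ty": 0,"tz": 0,"ax": 0,"ay": 0,"az": 0},{"claw": 1,"tx": 0.0004,"ty": 0,"tz": 0,"ax": 0,"ay": 0,"az": 0},{"claw": 1,"tx": 0.0004,"ty": 0,"tz": 0,"ax": 0,"ay": 0,"az": 0},{"claw": 1,"tx": 0.0004,"ty": 0,"tz": 0,"ax": 0,"ay": 0,"az": 0},{"claw": 1,"tx": 0.0004,"ty": 0,"tz": 0,"ax": 0,"ay": 0,"az": 0},{"claw": 1,"tx": 0.0004,"ty": 0,"tz": 0,"ax": 0,"ay": 0,"az": 0},{"claw": 1,"tx": 0.0004,"ty": 0,"tz": 0,"ax": 0,"ay": 0,"az": 0},{"claw": 1,"tx": 0,"ty": 0,"tz": 0,"ax": 0,"ay": 0,"az": 0},{"claw": 1,"tx": 0,"ty": 0,"tz": 0,"ax": 0,"ay": 0,"az": 0},{"claw": 1,"tx": 0,"ty": 0,"tz": 0,"ax": 0,"ay": 0,"az": 0}]'

```text
clock: 28.55
tcp_pos: [0.4847, 0.1061, 0.2078]
orientation: [-2.476, -1.934, -0.0]
contact_force: [0.5, -1.4, -1.5]
grip_width: 0.0117
gripper_force: 22.4
```

Call:
arm_command --plan '[{"claw": 1,"tx": 0.0004,"ty": 0,"tz": 0,"ax": 0,"ay": 0,"az": 0},{"claw": 1,"tx": 0.0004,"ty": 0,"tz": 0,"ax": 0,"ay": 0,"az": 0},{"claw": 1,"tx": 0.0004,"ty": 0,"tz": 0,"ax": 0,"ay": 0,"az": 0},{"claw": 1,"tx": 0.0004,"ty": 0,"tz": 0,"ax": 0,"ay": 0,"az": 0},{"claw": 1,"tx": 0.0004,"ty": 0,"tz": 0,"ax": 0,"ay": 0,"az": 0},{"claw": 1,"tx": 0.0004,"ty": 0,"tz": 0,"ax": 0,"ay": 0,"az": 0},{"claw": 1,"tx": 0.0004,"ty": 0,"tz": 0,"ax": 0,"ay": 0,"az": 0},{"claw": 1,"tx": 0,"ty": 0,"tz": 0,"ax": 0,"ay": 0,"az": 0},{"claw": 1,"tx": 0,"ty": 0,"tz": 0,"ax": 0,"ay": 0,"az": 0},{"claw": 1,"tx": 0,"ty": 0,"tz": 0,"ax": 0,"ay": 0,"az": 0}]'

```text
clock: 29.38
tcp_pos: [0.4853, 0.1088, 0.2078]
orientation: [-2.476, -1.933, -0.0]
contact_force: [-0.3, 0.2, -3.8]
grip_width: 0.0118
gripper_force: 22.4
```

Call:
arm_command --plan '[{"claw": 1,"tx": 0.0004,"ty": 0,"tz": 0,"ax": 0,"ay": 0,"az": 0},{"claw": 1,"tx": 0.0004,"ty": 0,"tz": 0,"ax": 0,"ay": 0,"az": 0},{"claw": 1,"tx": 0.0004,"ty": 0,"tz": 0,"ax": 0,"ay": 0,"az": 0},{"claw": 1,"tx": 0.0004,"ty": 0,"tz": 0,"ax": 0,"ay": 0,"az": 0},{"claw": 1,"tx": 0.0004,"ty": 0,"tz": 0,"ax": 0,"ay": 0,"az": 0},{"claw": 1,"tx": 0.0004,"ty": 0,"tz": 0,"ax": 0,"ay": 0,"az": 0},{"claw": 1,"tx": 0.0004,"ty": 0,"tz": 0,"ax": 0,"ay": 0,"az": 0},{"claw": 1,"tx": 0,"ty": 0,"tz": 0,"ax": 0,"ay": 0,"az": 0},{"claw": 1,"tx": 0,"ty": 0,"tz": 0,"ax": 0,"ay": 0,"az": 0},{"claw": 1,"tx": 0,"ty": 0,"tz": 0,"ax": 0,"ay": 0,"az": 0}]'

```text
clock: 30.22
tcp_pos: [0.4857, 0.1103, 0.2077]
orientation: [2.477, 1.932, -0.003]
contact_force: [-2.1, -5.2, 0.1]
grip_width: 0.0113
gripper_force: 22.8
```

Call:
arm_command --plan '[{"claw": 1,"tx": 0.0003,"ty": 0,"tz": 0,"ax": 0,"ay": 0,"az": 0},{"claw": 1,"tx": 0.0003,"ty": 0,"tz": 0,"ax": 0,"ay": 0,"az": 0},{"claw": 1,"tx": 0.0003,"ty": 0,"tz": 0,"ax": 0,"ay": 0,"az": 0},{"claw": 1,"tx": 0,"ty": 0,"tz": 0,"ax": 0,"ay": 0,"az": 0},{"claw": 1,"tx": 0,"ty": 0,"tz": 0,"ax": 0,"ay": 0,"az": 0},{"claw": 1,"tx": 0,"ty": 0,"tz": 0,"ax": 0,"ay": 0,"az": 0},{"claw": 1,"tx": 0,"ty": 0,"tz": 0,"ax": 0,"ay": 0,"az": 0},{"claw": 1,"tx": 0,"ty": 0,"tz": 0,"ax": 0,"ay": 0,"az": 0},{"claw": 1,"tx": 0,"ty": 0,"tz": 0,"ax": 0,"ay": 0,"az": 0},{"claw": 1,"tx": 0,"ty": 0,"tz": 0,"ax": 0,"ay": 0,"az": 0}]'

```text
clock: 31.05
tcp_pos: [0.4858, 0.1105, 0.2076]
orientation: [2.477, 1.93, -0.005]
contact_force: [-2.4, -7.5, 1.0]
grip_width: 0.0115
gripper_force: 23.0
```

Force rises from about 1 N to 7.9 N with almost no motion, so the carrier is against the stop. Release and lift away.

Call:
arm_command --plan '[{"claw": 0.6,"tx": 0,"ty": 0,"tz": 0,"ax": 0,"ay": 0,"az": 0},{"claw": 0.6,"tx": 0,"ty": 0,"tz": 0,"ax": 0,"ay": 0,"az": 0},{"claw": 0.6,"tx": 0,"ty": 0,"tz": 0,"ax": 0,"ay": 0,"az": 0},{"claw": 0.5,"tx": 0,"ty": 0,"tz": 0,"ax": 0,"ay": 0,"az": 0},{"claw": 0.5,"tx": 0,"ty": 0,"tz": 0,"ax": 0,"ay": 0,"az": 0},{"claw": 0.5,"tx": 0,"ty": 0,"tz": -0.005,"ax": 0,"ay": 0,"az": 0},{"claw": 0.5,"tx": 0,"ty": 0,"tz": -0.01,"ax": 0,"ay": 0,"az": 0},{"claw": 0.5,"tx": 0,"ty": 0,"tz": -0.015,"ax": 0,"ay": 0,"az": 0},{"claw": 0.5,"tx": 0,"ty": 0,"tz": -0.02,"ax": 0,"ay": 0,"az": 0},{"claw": 0.5,"tx": 0,"ty": 0,"tz": -0.02,"ax": 0,"ay": 0,"az": 0}]'

```text
clock: 31.88
tcp_pos: [0.486, 0.1124, 0.2792]
orientation: [-2.476, -1.934, 0.0]
contact_force: [0.3, 0.2, 0.2]
grip_width: 0.0428
gripper_force: 0.0
```

```bash
python3 - <<'E'
from arc import *
a=r.grab_frame('side'); o=r.get_obs(); print(o['tcp_pos'],o['contact_force'],o['grip_width'],o['clock'])
print([w('side',d['location']).round(4) for d in r.tip_of('carrier_tab','side')[:2]])
cv2.imwrite('pics/p6.png',cv2.resize(a[205:305,175:305],None,fx=6,fy=6,interpolation=2)[:,:,::-1])
E
```

```text
[0.48742789 0.11294512 0.28290496] [0.92732072 0.20408168 0.77043408] 0.043195693747129046 31.9333
[array([0.4845, 0.1084, 0.0475]), array([ 0.4093, -0.3716,  0.0264])]
```

View pics/p6.png

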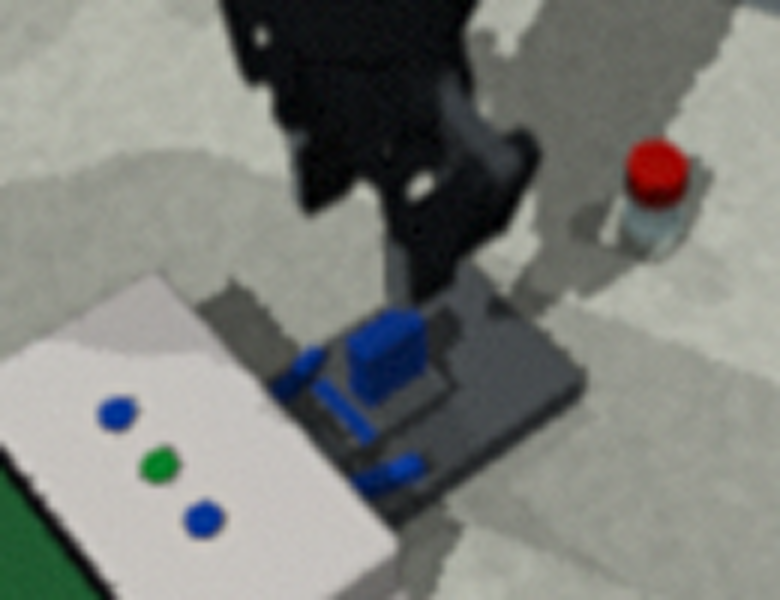

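The picture shows the carrier deep in the slot and in line, with its tab free at about (240,264) and the gripper clear above it. Vial2 is untouched. Handing in.

```bash
python3 -c "
from bench import r
print(r.hand_in())"
```

```text
the job is handed in; nothing more can be done
None
```

The blue carrier is in the reader slot, pushed gently until it came up solid against the stop (peak reading about 8 N), then released with the gripper lifted clear. The job is handed in, and no verdict came back.

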